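# Set the flip tags on the breaker spares board

## Task

Bring the spares board up to date: with a light fingertip, push over the hinged tags that are wrong, so that only the bins packed full of circuit breakers show the face with the round disc (tag leaning back towards its bin) and every bin that is not full shows the face with the bar (tag leaning towards the robot). Only push the tags, do not grip them, and leave the bins and everything else lying about where they are.

Things in the scene. Friction and masses are not known exactly. Their poses are not given: they have to be found in the camera images.
- board: plywood spares board, 360 x 580 x 12 mm, fixed on the bench; x axis from the tags to the bins (away from the robot), y left along the row, z up; origin on the bench, 110 mm beyond the hinge line, mid-row. A rail on the near side carries five hinged tags 106 mm apart; five loose bins stand behind, in an order that changes, each behind its own tag.
- bin_a: an open grey picking bin packed full: 8 white modular circuit breakers standing in one close row from back wall to front wall; 150 (board x) x 98 (board y) x 75 mm high, loose, on the 12 mm board; its low front is 105 mm beyond the hinge of its tag. Origin: centre of its underside.
- bin_b: an open grey picking bin packed full: 8 white modular circuit breakers standing in one close row from back wall to front wall; 150 (board x) x 98 (board y) x 75 mm high, loose, on the 12 mm board; its low front is 105 mm beyond the hinge of its tag. Origin: centre of its underside.
- bin_c: an open grey picking bin packed full: 8 white modular circuit breakers standing in one close row from back wall to front wall; 150 (board x) x 98 (board y) x 75 mm high, loose, on the 12 mm board; its low front is 105 mm beyond the hinge of its tag. Origin: centre of its underside.
- bin_d: the same grey bin, not full: only 3 breakers stand at its back, the front half is bare; 150 (board x) x 98 (board y) x 75 mm high, loose, on the 12 mm board; its low front is 105 mm beyond the hinge of its tag. Origin: centre of its underside.
- bin_e: the same grey bin, empty; 150 (board x) x 98 (board y) x 75 mm high, loose, on the 12 mm board; its low front is 105 mm beyond the hinge of its tag. Origin: centre of its underside.
- hinge_a (a point): middle of the hinge pin of the tag in front of bin_a, 64.5 mm above the bench; axes as the board's; the pin lies along y. Below it is a fixed grey carrier (44 x 24 mm) whose stop prongs reach 12 mm above the pin and 20 mm to its near and far side; otherwise nothing but the tag is there.
- hinge_b (a point): middle of the hinge pin of the tag in front of bin_b, 64.5 mm above the bench; axes as the board's; the pin lies along y. Below it is a fixed grey carrier (44 x 24 mm) whose stop prongs reach 12 mm above the pin and 20 mm to its near and far side; otherwise nothing but the tag is there.
- hinge_c (a point): middle of the hinge pin of the tag in front of bin_c, 64.5 mm above the bench; axes as the board's; the pin lies along y. Below it is a fixed grey carrier (44 x 24 mm) whose stop prongs reach 12 mm above the pin and 20 mm to its near and far side; otherwise nothing but the tag is there.
- hinge_d (a point): middle of the hinge pin of the tag in front of bin_d, 64.5 mm above the bench; axes as the board's; the pin lies along y. Below it is a fixed grey carrier (44 x 24 mm) whose stop prongs reach 12 mm above the pin and 20 mm to its near and far side; otherwise nothing but the tag is there.
- hinge_e (a point): middle of the hinge pin of the tag in front of bin_e, 64.5 mm above the bench; axes as the board's; the pin lies along y. Below it is a fixed grey carrier (44 x 24 mm) whose stop prongs reach 12 mm above the pin and 20 mm to its near and far side; otherwise nothing but the tag is there.
- tag_a (a joint): slippery white plate on hinge_a, tag of bin_a: 60 wide x 55 (pin to free edge) x 3 mm, 6 mm round bead as free edge, 15 g, swings freely, falls to the side it leans to. 0 rad: rests 50 deg from upright towards the robot, black BAR uppermost; 0.875: upright; 1.75: rests 50 deg towards the bin, black round DISC uppermost. Resting, its edge is 42 mm beside and 35 mm above the pin.
- tag_b (a joint): slippery white plate on hinge_b, tag of bin_b: 60 wide x 55 (pin to free edge) x 3 mm, 6 mm round bead as free edge, 15 g, swings freely, falls to the side it leans to. 0 rad: rests 50 deg from upright towards the robot, black BAR uppermost; 0.875: upright; 1.75: rests 50 deg towards the bin, black round DISC uppermost. Resting, its edge is 42 mm beside and 35 mm above the pin.
- tag_c (a joint): slippery white plate on hinge_c, tag of bin_c: 60 wide x 55 (pin to free edge) x 3 mm, 6 mm round bead as free edge, 15 g, swings freely, falls to the side it leans to. 0 rad: rests 50 deg from upright towards the robot, black BAR uppermost; 0.875: upright; 1.75: rests 50 deg towards the bin, black round DISC uppermost. Resting, its edge is 42 mm beside and 35 mm above the pin.
- tag_d (a joint): slippery white plate on hinge_d, tag of bin_d: 60 wide x 55 (pin to free edge) x 3 mm, 6 mm round bead as free edge, 15 g, swings freely, falls to the side it leans to. 0 rad: rests 50 deg from upright towards the robot, black BAR uppermost; 0.875: upright; 1.75: rests 50 deg towards the bin, black round DISC uppermost. Resting, its edge is 42 mm beside and 35 mm above the pin.
- tag_e (a joint): slippery white plate on hinge_e, tag of bin_e: 60 wide x 55 (pin to free edge) x 3 mm, 6 mm round bead as free edge, 15 g, swings freely, falls to the side it leans to. 0 rad: rests 50 deg from upright towards the robot, black BAR uppermost; 0.875: upright; 1.75: rests 50 deg towards the bin, black round DISC uppermost. Resting, its edge is 42 mm beside and 35 mm above the pin.
- screwdriver: red-handled screwdriver, 200 mm, lying along the near edge of the board, in front of the tags, under 40 mm high; loose, a bystander. Origin: centre of its underside.
- breaker: single white circuit breaker lying on its side, 68 x 85 x 17 mm, on the bench, near and to the right of the board; loose, a bystander. Origin: centre of its underside.
- tape: black roll of tape, 68 mm across, 19 mm high, lying to the left of the board; loose, a bystander. Origin: centre of its underside.
- multimeter: yellow multimeter, 165 x 80 x 45 mm, lying to the right of the board; loose, a bystander. Origin: centre of its underside.
- pliers: pliers with red grips, 180 mm long, lying to the left of the board; loose, a bystander. Origin: centre of its underside.
- ferrule_jar: jar with black cap, 60 mm across, 75 mm high, right of the board; loose, a bystander. Origin: centre of its underside.
- gland: grey plastic cable gland, 32 mm across, 34 mm high, standing on the board between the tags and the bins; loose, a bystander. Origin: centre of its underside.

How it is judged (in metres and radians):
At the end, for the whole second after the job is handed in: The tags of the three full bins rest leaning towards their bins (joint above 1.6 of 1.75 rad) and the tags of the part-filled and the empty bin rest leaning towards the robot (joint below 0.15 rad), all still (value of joint each of tag_a, tag_b, tag_c above 1.6 rad and value of joint each of tag_d, tag_e below 0.15 rad and velocity of joint tag_a between -0.1 and 0.1 rad/s and velocity of joint tag_b between -0.1 and 0.1 rad/s and velocity of joint tag_c between -0.1 and 0.1 rad/s and velocity of joint tag_d between -0.1 and 0.1 rad/s and velocity of joint tag_e between -0.1 and 0.1 rad/s); the robot touches nothing.
It fails at once if a bin is lifted, carried or shoved more than 15 mm (distance of any of bin_a, bin_b, bin_c, bin_d, bin_e from where it was at the start of the episode above 0.015 m).
It fails at once if a bystander is lifted, carried or shoved more than 15 mm (distance of any of screwdriver, breaker, tape, multimeter, pliers, ferrule_jar, gland from where it was at the start of the episode above 0.015 m).
It fails at once if a tag is gripped, or pressed against its stop, with more than 20 N ((contact force between the fingers and tag_a above 20 N and velocity of joint tag_a between -0.2 and 0.2 rad/s) or (contact force between the fingers and tag_b above 20 N and velocity of joint tag_b between -0.2 and 0.2 rad/s) or (contact force between the fingers and tag_c above 20 N and velocity of joint tag_c between -0.2 and 0.2 rad/s) or (contact force between the fingers and tag_d above 20 N and velocity of joint tag_d between -0.2 and 0.2 rad/s) or (contact force between the fingers and tag_e above 20 N and velocity of joint tag_e between -0.2 and 0.2 rad/s)).
It also fails if it takes over 48 s, if anything falls off the work surface, if the arm or the gripper's body presses on something with over 40 N, if the wrist force passes 120 N, or if a joint passes its speed limit or range.

## Robot

A 6-joint arm with a two-finger parallel gripper is mounted at the origin on the work surface. World frame = base frame: x ahead of the robot, y to its left, z up, the work surface at z = 0. Lengths are in mm, angles in rad, forces in N, time in s.
With the tool pointing down it reaches from about 350 to 775 mm from the base axis. Payload 5.5 kg.
Tool frame: the origin (TCP) lies between the finger pads; the fingertips stand 11 mm ahead of it and the grasp point (between the pads) lies 8 mm behind it; z points along the fingers, y is the direction in which the jaws open and shut (so a half turn about z gives the same grasp; the last joint's range is limited). The gripper opens to 85 mm and grips with 20 to 120 N. Pads are 22 mm wide; open, the fingers measure 114 mm over their backs; the gripper's body (76 mm by 85 mm) begins 54 mm behind the grasp point. The pads swing forward as they close: fully open they stand 13 mm farther back than shut.
Start: joints at [1.008, 0.313, 0.046, 1.304, 0, 1.431], TCP at [235.96, 524.398, 242.323] pointing down, gripper open.
Joint ranges: [-2.76, 2.76], [-0.86, 1.69], [-1.03, 1.26], [-2.2, 2.34], [-1.47, 1.5], [-3.14, 3.14]. Speed limits (rad/s): [2.57, 2.57, 3.14, 3.14, 3.14, 3.14].

## Interface

Orientations are given as a unit quaternion [x, y, z, w].
In Python, from bench import get_state, eyes, ctrl gives the robot as it stands. The module is installed in compiled form; this text tells all that it offers.
- The arm moves only by the tool carry_out, never from a script. Its argument "commands" is a list of rows, each a list of 5 numbers: the closure, from -1 (fully open) to 1 (shut), so that 0 is half open, then the shift along the tool's x, y, z in cm, then the turn about the tool's z in rad. In form: [[fingers, tx, ty, tz, spin], ...]. A call has 1 to 12 rows; each row shifts and turns the pose as measured when the row begins, along the tool's axes as they then stand; what a row does not reach is not made up. A row lasts 1/10 s, in which the tool goes at most 50 mm and 8.59 degrees, less where a joint would pass 70% of its speed; a pose out of reach is approached as far as the arm can. A call is refused whole if a number of a shift passes 5 or a number of a turn 0.15, either way. A call with a gripper value outside its range is refused whole. The fingers move at their own pace and stop on an object; the grip force is fixed at half the most. Time passes only in rows, so rows that do not move let the fingers close. It gives the time, the measured TCP pose, the force and the opening at its end, in the units of the state.
- get_state(): the state, without advancing time (a new reading comes with each control period).
- eyes.get_image(name): name is "scene" or "top" or "wrist"; returns a dict with "color" (480x640x3 uint8, red, green, blue), "camera_matrix" (3x3 intrinsics, pixels), "position" and "orientation" of the camera in the world. Camera axes: x right, y down, z forward; pixel columns grow to the right and rows downward; lengths in mm; the calibration is good to about 2 mm. A picture is of the moment at which its call begins. There is no depth.
- ctrl.finish_job(): hands the job in, once; it reports no verdict.
The state is a dict: "clock": time; "joint_pos": joint angles; "joint_velocities": joint speeds; "joint_efforts": joint torques, N m; "eef_pos": TCP position; "ee_rot": TCP orientation; "force": force on the tool from outside, world axes, zero at the start; "ft_torque": the same for the moment, N m; "grip_width": finger opening in mm.
Only numpy, scipy, OpenCV 4.12 (cv2) and the standard library are available. Lean on these libraries where they do the work, as an engineer would, in place of code of your own. Each camera call takes 0.05 s, during which the arm holds its last target. There are 200 camera calls.

## Working session

There is one attempt and no reset: what is moved stays moved. The work goes in short steps, Python scripts to look and compute and a tool call to move; the robot and the scene stay as the last step left them, time stands still between calls to the robot, and variables do not carry over. Pictures are saved under pics/ and viewed, about 8 in all and at most 12, crops included, and the job is handed in when it is done.

Besides the shell and the picture viewer there is one more tool, called after "Request:" in YAML: its name, and indented under it one key for each argument. carry_out: Moves the arm, as the interface text tells. Its arguments: {"type":"object","properties":{"commands":{"type":"array","items":{"type":"array","items":{"type":"number"}}}},"required":["commands"]}

```bash
mkdir -p pics
cat > h.py <<'E'
import numpy as np, cv2
from scipy.spatial.transform import Rotation as R
from bench import get_state, eyes, ctrl
def snap(n,f):
    d=eyes.get_image(n); cv2.imwrite('pics/'+f,d['color'][:,:,::-1]); np.save('pics/'+f+'.npy',d,allow_pickle=True); return d
def load(f): return np.load('pics/'+f+'.npy',allow_pickle=True).item()
def ray(d,u,v,z):
    K=np.array(d['camera_matrix']); r=R.from_quat(d['orientation']).as_matrix()@np.linalg.inv(K)@[u,v,1]
    p=np.array(d['position']); return p+r*(z-p[2])/r[2]
def proj(d,P):
    K=np.array(d['camera_matrix']); c=R.from_quat(d['orientation']).as_matrix().T@(np.array(P)-d['position']); q=K@c; return q[:2]/q[2]
E
python3 - <<'E'
from h import *
for n in ('top','scene'):
    d=snap(n,n+'0.png'); print(n,d['position'],d['orientation'],d['camera_matrix'])
s=get_state(); print(s)
E
```

```text
top [ 357.96862322  -13.806179   1505.49138567] [ 0.70594292 -0.70535431  0.04386034 -0.04686329] [[552.88460931   0.         321.93542133]
 [  0.         552.88460931 238.16082297]
 [  0.           0.           1.        ]]
scene [1133.138736    226.32786759  951.0226739 ] [ 0.56087257  0.76666874 -0.2570643  -0.17764836] [[465.04516198   0.         322.94539763]
 [  0.         465.04516198 241.80954342]
 [  0.           0.           1.        ]]
{'clock': 0.1, 'joint_pos': array([1.00838792e+00, 3.13937467e-01, 4.50699913e-02, 1.30361855e+00,
       7.09351048e-06, 1.43116961e+00]), 'joint_velocities': array([-0.00035322, -0.00069227,  0.00276139, -0.00116674,  0.00050407,
       -0.00033426]), 'joint_efforts': array([ 3.05616108e-03, -4.81726420e+01,  2.99243528e+01,  1.26911121e-02,
       -1.05155300e-04, -1.94617400e-05]), 'eef_pos': array([235.6974006 , 523.97330958, 241.48187885]), 'ee_rot': array([ 2.09819915e-01,  9.77739684e-01, -7.92111905e-04, -2.93834248e-04]), 'force': array([ 0.02486379, -0.67257276,  0.61468951]), 'ft_torque': array([0.00464371, 0.02228873, 0.00170722]), 'grip_width': 85.4898762769888}
```

View pics/top0.png

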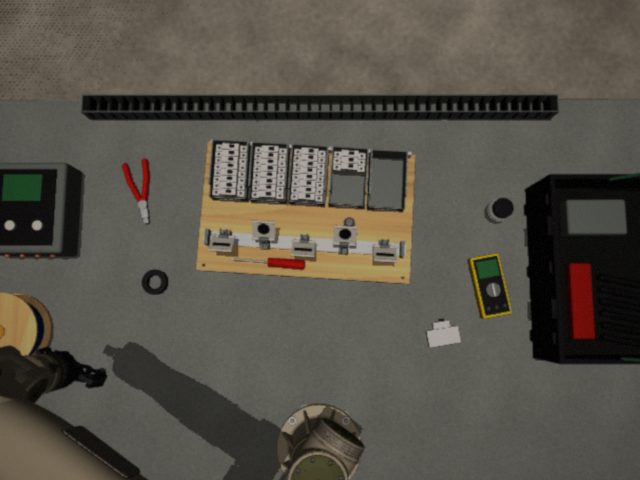

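View pics/scene0.png

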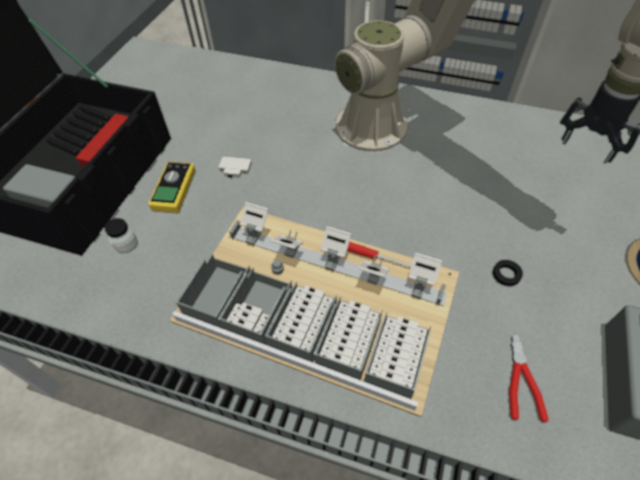

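The top view shows, from left to right, full, full, full, part-filled (348,175) and empty (388,180) bins. The tags read bar (223,241), disc (264,230), bar (303,245), disc (346,234) and bar (385,252). That makes tags 1, 3 and 4 look wrong. Next I measure the board and zoom in.

Run:
```python
from h import *
d=load('top0.png'); im=d['color']
hsv=cv2.cvtColor(im,cv2.COLOR_RGB2HSV)
w=cv2.inRange(hsv,(8,60,110),(30,200,255)); w[:, :190]=0; w[:,425:]=0; w[:130]=0; w[295:]=0
pts=cv2.findNonZero(cv2.morphologyEx(w,cv2.MORPH_OPEN,np.ones((3,3))))[:,0]
P=np.array([ray(d,u,v,12)[:2] for u,v in pts]).astype(np.float32)
r=cv2.minAreaRect(P); print('board',r, cv2.boxPoints(r).round(0).tolist())
for u,v in [(223,241),(264,230),(303,245),(346,234),(385,252)]:
    print('tag',ray(d,u,v,82).round(1))
for u,v in [(207,237),(403,249)]: print('rail end',ray(d,u,v,40).round(1))
print('gland',ray(d,349,222,40).round(1))
c=cv2.resize(im[135:290,190:420],None,fx=3.45,fy=3.45,interpolation=cv2.INTER_CUBIC)
cv2.imwrite('pics/crop0.png',c[:,:,::-1])
```

```text
board ((625.0020751953125, 35.048187255859375), (581.3501586914062, 359.17034912109375), 86.46148681640625) [[428.0, -244.0], [786.0, -266.0], [822.0, 314.0], [464.0, 336.0]]
tag [534.2 249.2  82. ]
tag [563.1 143.1  82. ]
tag [523.8  41.4  82. ]
tag [552.7 -70.2  82. ]
tag [ 505.7 -170.8   82. ]
rail end [550.1 300.1  40. ]
rail end [ 518.2 -223.5   40. ]
gland [590.9 -80.   40. ]
```

View pics/crop0.png

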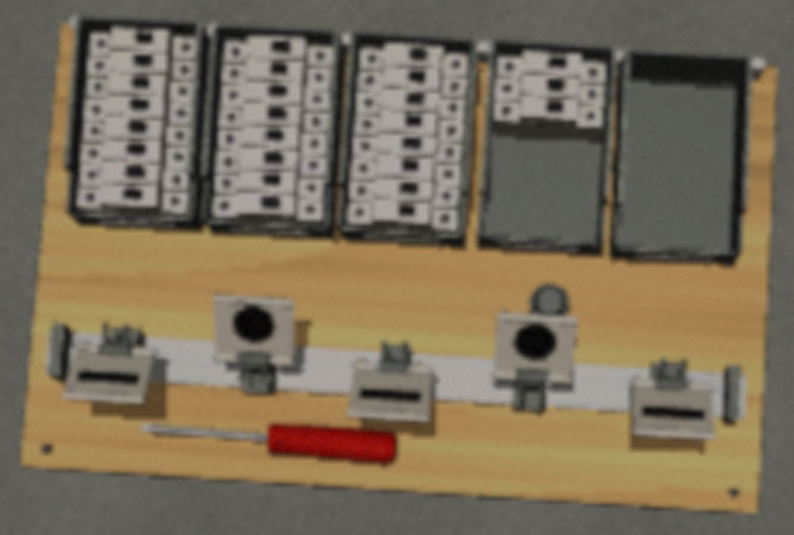

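The crop confirms it: bins 1–3 hold 8 breakers each, bin 4 holds 3 and bin 5 is empty. The wrong tags are 1 (bar, full bin), 3 (bar, full bin) and 4 (disc, part-filled bin). The measured board is 581 x 359 mm (given 580 x 360) with a yaw of -3.5°, and the tag spacing is about 105 mm (given 106). First I close the fingers and align the tool with the board.

Request:
carry_out:
  commands:
    - [1,0,0,0,-0.12]
    - [1,0,0,0,-0.12]
    - [1,0,0,0,-0.12]
    - [1,0,0,0,0]
    - [1,0,0,0,0]
    - [1,0,0,0,0]

```text
clock: 0.7
eef_pos: [234.8, 522.6, 238.6]
ee_rot: [0.027, 1.0, -0.003, -0.002]
force: [0.1, 0.4, -0.5]
grip_width: 0.3
```

Request:
carry_out:
  commands:
    - [1,-2.6,-2.5,0.3,0]
    - [1,-2.6,-2.5,0.3,0]
    - [1,-2.6,-2.5,0.3,0]
    - [1,-2.6,-2.5,0.3,0]
    - [1,-2.6,-2.5,0.3,0]
    - [1,-2.6,-2.5,0.3,0]
    - [1,-2.6,-2.5,0.3,0]
    - [1,-2.6,-2.5,0.3,0]
    - [1,-2.6,-2.5,0.3,0]
    - [1,-2.6,-2.5,0.3,0]
    - [1,0,0,0,0]
    - [1,0,0,0,0]

```text
clock: 1.9
eef_pos: [488.2, 248.2, 207.6]
ee_rot: [0.036, 0.999, -0.002, -0.001]
force: [-0.8, -0.4, 0.3]
grip_width: 0.1
```

```bash
cat > rel.py <<'E'
from h import *
bx=np.array([.998,-.0617,0]); by=np.array([.0617,.998,0])
H=[np.array([540.2,38.4,64.5])+by*106*k for k in (2,1,0,-1,-2)]
s=get_state(); p=s['eef_pos']; M=R.from_quat(s['ee_rot']).as_matrix()
print(s['clock'],p.round(1),'z axis',M[:,2].round(3),'F',np.round(s['force'],1))
for i,h in enumerate(H,1): print(i,h.round(0),'TCP rel hinge (board):',[round(float(v),1) for v in ((p-h)@bx,(p-h)@by,p[2]-h[2])])
E
python3 rel.py
python3 - <<'E'
from h import *
d=snap('wrist','w1.png'); print(d['position'],d['orientation'])
s=get_state();M=R.from_quat(s['ee_rot']).as_matrix()
print(proj(d,s['eef_pos']),proj(d,s['eef_pos']+11*M[:,2]))
d=snap('scene','s1.png'); 
print(proj(d,s['eef_pos']),proj(d,s['eef_pos']+11*M[:,2]))
u,v=map(int,proj(d,s['eef_pos'])); c=d['color'][v-100:v+100,u-130:u+130]
c=cv2.resize(c,None,fx=3,fy=3,interpolation=cv2.INTER_CUBIC); cv2.imwrite('pics/s1c.png',c[:,:,::-1]); print(u-130,v-100)
E
```

```text
1.9 [488.2 248.2 207.6] z axis [-0.002 -0.004 -1.   ] F [-0.8 -0.4  0.3]
1 [553. 250.  64.] TCP rel hinge (board): [-64.9, -5.8, 143.1]
2 [547. 144.  64.] TCP rel hinge (board): [-64.9, 100.2, 143.1]
3 [540.  38.  64.] TCP rel hinge (board): [-64.9, 206.2, 143.1]
4 [534. -67.  64.] TCP rel hinge (board): [-64.9, 312.2, 143.1]
5 [ 527. -173.   64.] TCP rel hinge (board): [-64.9, 418.1, 143.1]
[421.12101792 254.43808889 339.46760995] [0.72501324 0.67587805 0.08835916 0.09867786]
[318.17730846 324.92373278] [318.30801115 310.93659669]
[435.54358619 217.80148615] [434.57265867 221.15702125]
305 117
```

View pics/w1.png

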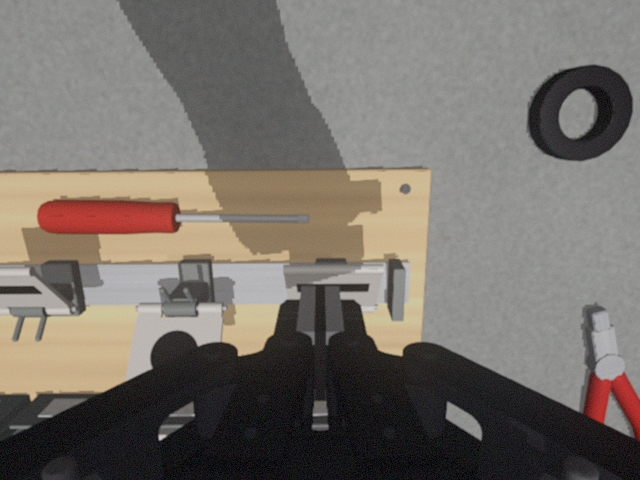

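View pics/s1c.png

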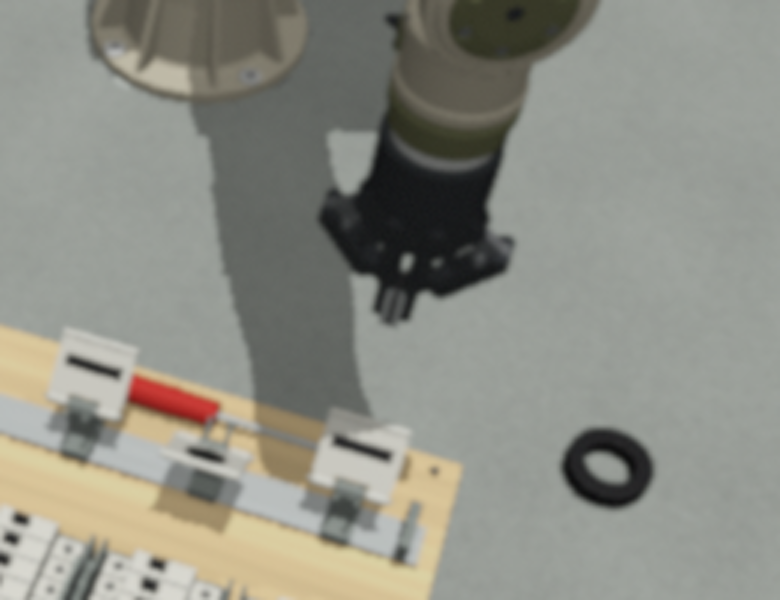

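The views agree with the calibration: the shut fingertips end about 11 mm ahead of the TCP, at crop (392,320) against a predicted (389,312). Tag 1 lies just ahead of the tool (wrist 340,285). I back off a little and go down in front of tag 1.

Request:
carry_out:
  commands:
    - [1,0.9,0.6,0,0]
    - [1,0,0,2,0]
    - [1,0,0,2,0]
    - [1,0,0,2,0]
    - [1,0,0,2,0]
    - [1,0,0,2,0]
    - [1,0,0,1,0]
    - [1,0,0,0,0]
    - [1,0,0,0,0]

```text
clock: 2.9
eef_pos: [468.7, 267.7, 97.9]
ee_rot: [0.027, 1.0, -0.0, 0.0]
force: [0.5, -0.0, -0.1]
grip_width: -0.0
```

```bash
python3 rel.py | head -2
```

```text
2.9 [468.7 267.7  97.9] z axis [ 0.001 -0.    -1.   ] F [ 0.5 -0.  -0.1]
1 [553. 250.  64.] TCP rel hinge (board): [-85.5, 12.5, 33.4]
```

Request:
carry_out:
  commands:
    - [1,-0.5,-0.6,-0.2,0]
    - [1,-1,-0.4,-0.1,0]
    - [1,-1,0,0,0]
    - [1,-1,0,0,0]
    - [1,-1,0,0,0]
    - [1,-1,0,0,0]
    - [1,-1,0,0,0]
    - [1,0,0,0,0]

```text
clock: 3.7
eef_pos: [543.0, 253.5, 105.4]
ee_rot: [0.028, 1.0, 0.001, 0.004]
force: [0.1, -0.5, 0.7]
grip_width: 0.1
```

```bash
python3 rel.py | head -2
```

```text
3.7 [543.  253.5 105.4] z axis [ 0.008  0.002 -1.   ] F [ 0.1 -0.5  0.7]
1 [553. 250.  64.] TCP rel hinge (board): [-10.5, 2.9, 40.9]
```

Request:
carry_out:
  commands:
    - [1,-0.7,0,0.1,0]
    - [1,-0.7,0,0.1,0]
    - [1,-0.7,0,0,0]
    - [1,0,0,0,0]
    - [1,0,0,0,0]
    - [1,0,0,0,0]

```text
clock: 4.3
eef_pos: [564.8, 252.3, 102.5]
ee_rot: [0.027, 1.0, 0.001, 0.003]
force: [-0.1, 0.2, 0.2]
grip_width: -0.1
```

```bash
python3 rel.py | head -2;  python3 - <<'E'
from h import *
d=snap('wrist','w2.png')
d=snap('scene','s2.png'); c=cv2.resize(d['color'][180:310,210:470],None,fx=3,fy=3,interpolation=cv2.INTER_CUBIC); cv2.imwrite('pics/s2c.png',c[:,:,::-1])
E
```

```text
4.3 [564.8 252.3 102.5] z axis [ 0.006  0.002 -1.   ] F [-0.1  0.2  0.2]
1 [553. 250.  64.] TCP rel hinge (board): [11.4, 3.0, 38.0]
```

View pics/s2c.png

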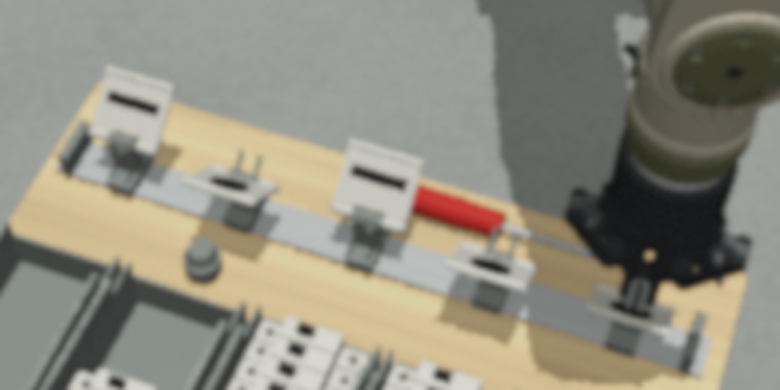

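Tag 1 now leans towards its bin (crop 630,305) with the fingers clear of it. Tag 3 (crop 380,185) and tag 4 (crop 230,185) remain. I lift and go across to tag 3.

Request:
carry_out:
  commands:
    - [1,0.2,0,-2,0]
    - [1,0.2,0,-2,0]
    - [1,1,-1,-1,0]
    - [1,1.2,-3,0,0]
    - [1,1.2,-3,0,0]
    - [1,1.2,-3,0,0]
    - [1,1.2,-3,0,0]
    - [1,1.2,-3,0,0]
    - [1,0.7,-3,0,0]
    - [1,0,-2,0,0]
    - [1,0,0,0,0]
    - [1,0,0,0,0]

```text
clock: 5.6
eef_pos: [466.4, 42.1, 155.0]
ee_rot: [0.025, 1.0, 0.001, 0.005]
force: [-1.0, 0.2, -0.4]
grip_width: -0.2
```

```bash
python3 rel.py
```

```text
5.6 [466.4  42.1 155. ] z axis [ 0.01   0.002 -1.   ] F [-1.   0.2 -0.4]
1 [553. 250.  64.] TCP rel hinge (board): [-73.9, -212.8, 90.5]
2 [547. 144.  64.] TCP rel hinge (board): [-73.9, -106.8, 90.5]
3 [540.  38.  64.] TCP rel hinge (board): [-73.9, -0.8, 90.5]
4 [534. -67.  64.] TCP rel hinge (board): [-73.9, 105.1, 90.5]
5 [ 527. -173.   64.] TCP rel hinge (board): [-73.9, 211.1, 90.5]
```

Request:
carry_out:
  commands:
    - [1,0,0,1.5,0]
    - [1,0,0,1.5,0]
    - [1,0,0,1.2,0]
    - [1,0,0,0.6,0]
    - [1,0,0,0,0]
    - [1,0,0,0,0]

```text
clock: 6.2
eef_pos: [468.7, 47.2, 106.8]
ee_rot: [0.022, 1.0, 0.002, 0.007]
force: [-0.5, -0.6, 0.1]
grip_width: 0.0
```

```bash
python3 rel.py|sed -n '1p;4p'
```

```text
6.2 [468.7  47.2 106.8] z axis [ 0.013  0.004 -1.   ] F [-0.5 -0.6  0.1]
3 [540.  38.  64.] TCP rel hinge (board): [-71.9, 4.4, 42.3]
```

Down by about 4 mm more, then push tag 3.

Request:
carry_out:
  commands:
    - [1,-0.3,-0.3,0.4,0]
    - [1,-1,0,0.1,0]
    - [1,-1,0,0,0]
    - [1,-1,0,0,0]
    - [1,-1,0,0,0]
    - [1,-1,0,0,0]
    - [1,-1,0,0,0]
    - [1,-0.7,0,0,0]
    - [1,-0.5,0,0,0]
    - [1,0,0,0,0]
    - [1,0,0,0,0]

```text
clock: 7.3
eef_pos: [553.3, 40.3, 104.1]
ee_rot: [0.022, 1.0, 0.002, 0.009]
force: [-1.2, -0.3, 0.4]
grip_width: 0.5
```

```bash
python3 rel.py|sed -n '1p;4p'
```

```text
7.3 [553.3  40.3 104.1] z axis [ 0.017  0.003 -1.   ] F [-1.2 -0.3  0.4]
3 [540.  38.  64.] TCP rel hinge (board): [13.0, 2.7, 39.6]
```

Request:
carry_out:
  commands:
    - [1,0.2,0,-2,0]
    - [1,0.2,0,-2,0]
    - [1,0,0,-1,0]
    - [1,0,-1,0,0]
    - [1,-1,-2,0,0]
    - [1,-1.5,-2.5,0,0]
    - [1,-1.5,-2.5,0,0]
    - [1,-1.2,-1.5,0,0]
    - [1,-0.6,-0.5,0,0]
    - [1,0,0,0,0]
    - [1,0,0,0,0]

```text
clock: 8.4
eef_pos: [597.5, -67.6, 150.2]
ee_rot: [0.021, 1.0, 0.002, 0.004]
force: [-0.4, -0.1, -1.1]
grip_width: 0.3
```

```bash
python3 rel.py|sed -n '1p;5p'
```

```text
8.4 [597.5 -67.6 150.2] z axis [ 0.008  0.004 -1.   ] F [-0.4 -0.1 -1.1]
4 [534. -67.  64.] TCP rel hinge (board): [63.8, 3.7, 85.7]
```

Request:
carry_out:
  commands:
    - [1,-0.8,-0.3,0,0]
    - [1,0,0,0,0]
    - [1,0,0,0,0]

```text
clock: 8.7
eef_pos: [604.7, -69.1, 150.0]
ee_rot: [0.02, 1.0, 0.002, 0.003]
force: [-0.2, 1.0, -0.7]
grip_width: 0.4
```

```bash
python3 rel.py|sed -n '1p;5p'
python3 - <<'E'
from h import *
d=snap('top','t3.png')
c=cv2.resize(d['color'][135:290,190:420],None,fx=3.45,fy=3.45,interpolation=cv2.INTER_CUBIC); cv2.imwrite('pics/t3c.png',c[:,:,::-1])
E
```

```text
8.7 [604.7 -69.1 150. ] z axis [ 0.007  0.005 -1.   ] F [-0.2  1.  -0.7]
4 [534. -67.  64.] TCP rel hinge (board): [71.0, 2.7, 85.5]
```

View pics/t3c.png

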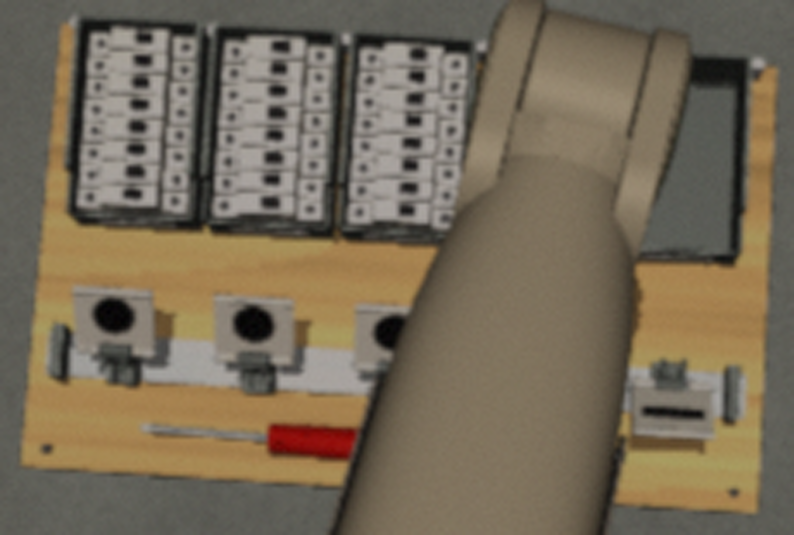

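Tags 1–3 now show discs (crop 113,315; 253,322; 390,330), tag 5 still shows its bar (673,412), and the bins and screwdriver have not moved. Now I go down behind tag 4, above the gland.

Request:
carry_out:
  commands:
    - [1,0,0,1.3,0]
    - [1,0,0,1.3,0]
    - [1,0,0,1.1,0]
    - [1,0,0,0.6,0]
    - [1,0,0,0,0]
    - [1,0,0,0,0]

```text
clock: 9.35
eef_pos: [603.6, -67.6, 101.7]
ee_rot: [0.02, 1.0, 0.003, 0.002]
force: [0.1, 0.2, 0.6]
grip_width: 0.3
```

```bash
python3 rel.py|sed -n '1p;5p'
```

```text
9.35 [603.6 -67.6 101.7] z axis [ 0.004  0.005 -1.   ] F [0.1 0.2 0.6]
4 [534. -67.  64.] TCP rel hinge (board): [69.8, 4.1, 37.2]
```

Request:
carry_out:
  commands:
    - [1,0.5,-0.2,0,0]
    - [1,1,0,0,0]
    - [1,1,0,0,0]
    - [1,1,0,0,0]
    - [1,1,0,0,0]
    - [1,1,0,0,0]
    - [1,1,0,0,0]
    - [1,0.7,0,0,0]
    - [1,0.5,0,0,0]
    - [1,0,0,0,0]
    - [1,0,0,0,0]

```text
clock: 10.45
eef_pos: [519.4, -66.7, 103.5]
ee_rot: [0.02, 1.0, 0.002, 0.004]
force: [0.2, -1.1, -0.6]
grip_width: 0.5
```

```bash
python3 rel.py|sed -n '1p;5p'
```

```text
10.45 [519.4 -66.7 103.5] z axis [ 0.007  0.004 -1.   ] F [ 0.2 -1.1 -0.6]
4 [534. -67.  64.] TCP rel hinge (board): [-14.2, -0.2, 39.0]
```

Request:
carry_out:
  commands:
    - [1,-0.3,0,-2,0]
    - [1,0,0,-2,0]
    - [1,0,0,-3,0]
    - [1,0,0,-3,0]
    - [1,0,-2,-2,0]
    - [1,1,-4,0,0]
    - [1,1,-4,0,0]
    - [1,1,-4,0,0]
    - [1,1,-4,0,0]
    - [1,1,-4,0,0]
    - [1,0,-4,0,0]
    - [1,0,0,0,0]

```text
clock: 11.65
eef_pos: [466.6, -336.5, 227.1]
ee_rot: [0.016, 1.0, 0.0, 0.007]
force: [0.2, 0.8, -0.1]
grip_width: -0.0
```

```bash
python3 rel.py|head -1
python3 - <<'E'
from h import *
a=load('top0.png')['color']; d=snap('top','t4.png'); b=d['color']
c=cv2.resize(b[110:360,100:540],None,fx=1.8,fy=1.8,interpolation=cv2.INTER_CUBIC); cv2.imwrite('pics/t4c.png',c[:,:,::-1])
E
```

```text
11.65 [ 466.6 -336.5  227.1] z axis [ 0.013 -0.    -1.   ] F [ 0.2  0.8 -0.1]
```

View pics/t4c.png

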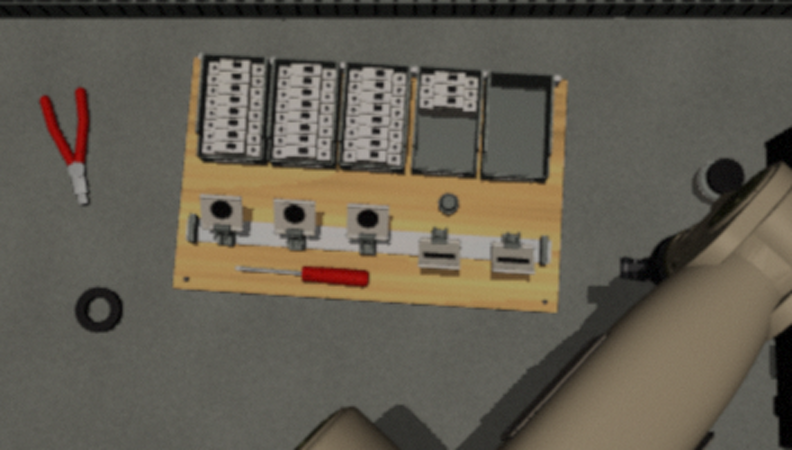

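The top view now shows discs on tags 1–3 (222,208; 295,213; 368,218) and bars on tags 4–5 (439,255; 513,260), and nothing has shifted. The arm hangs in free air. I let it settle and hand in.

Request:
carry_out:
  commands:
    - [1,0,0,0,0]
    - [1,0,0,0,0]
    - [1,0,0,0,0]
    - [1,0,0,0,0]

```text
clock: 12.1
eef_pos: [467.3, -331.1, 226.7]
ee_rot: [0.014, 1.0, 0.002, 0.006]
force: [-0.1, 0.3, -0.7]
grip_width: 0.2
```

Run:
```python
from h import *
s=get_state(); print(s['eef_pos'].round(1),s['force'].round(1),s['joint_velocities'].round(3)); print(ctrl.finish_job())
```

```text
[ 467.3 -331.1  226.7] [-0.1  0.3 -0.7] [ 0.017 -0.008 -0.004  0.001  0.    -0.001]
the job is handed in; nothing more can be done
None
```

The board is up to date and handed in at about 12 s; no verdict was reported. Counting from the left, I pushed tags 1 and 3 (full bins that showed the bar) over to the disc. Tag 4 (the part-filled bin, which showed the disc) went over to the bar. Tags 2 and 5 were already right and I left them alone.

The last top view shows discs on the three full bins and bars on the part-filled and empty ones. The bins, gland, screwdriver, tape and pliers look unmoved. The breaker and multimeter were hidden by the arm or outside that last crop, so I did not check them; the fingers stayed well above them. The arm stood clear in free air, with the measured force under 1 N.

The wrist force read at most about 1.2 N after each move, but I did not measure the contact force during the pushes. Moves ran up to about 2 cm off the commanded shifts because of lag, so I re-measured before each push. Nothing else failed or disagreed.

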